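# Clip the grabber probe onto the tall terminal of a microphone-capsule test stand

## Task

Squeeze the grabber probe's two paddles together so that its hook comes out fully, set the probe down with the tall plain post between hook and nose, then let go so that the spring pulls the hook shut on that post. Leave the probe clipped to the tall post, standing flat on the mat; the two short posts with heads are not wanted.

Things in the scene. Friction and masses are not known exactly. Their poses are not given: they have to be found in the camera images.
- probe_grip (a point): Loose black grabber probe (0.15 kg, 109 x 30 mm, 64 high) standing on the mat; x axis out of its nose, z up. Point 48 mm up, midway between two upright paddles 26 mm wide, tops 64 up. Outer faces: front paddle (fixed) x=+31, rear one (plunger) x=-31 mm, -11 when pressed. The body under and 40 mm ahead of the front paddle is 26 high: keep fingertips 28 mm above the mat.
- plunger (a joint): Travel of the sprung plunger (rear paddle, rod and hook in one piece) in m: 0 released, hook in; 0.020 fully pressed, hook out; about 0.005 when shut on the post. It resists with 4.5 N at 0 and 7.5 N at 0.020; a grip of 20 N or more along the probe's x presses it home, the paddles then 42 mm over their outer faces.
- probe_catch (a point): Point fixed to the probe housing, 11 mm ahead of its flat nose, 20 mm above the mat as it stands, at x=+82, y=-2 mm from probe_grip (same axes): the middle of the J hook when it is out (the post here +-6 mm). Hook: rod at the left (+y), cross bar 29 mm wide, open to the right; bar 22 mm off the nose when out, 2 when in. Nose and hook, 14 to 26 mm up, pass over the stand's plate.
- tall_post (a point): Wanted post on the fixed test stand: plain 7 mm brass rod, no head, top 50 mm above the mat; point on its axis 20 mm up. In one row with two short posts with heads (36 mm high, 50 mm apart, any order). Its x axis points level across the row to the capsule: bring the probe's x within 10 degrees of it, from the open front. Plate 5 mm thick, front edge 15 mm before the row.
Things that resemble listed ones, but are neither listed nor needed, are in the scene too. Of the things like the part that bears probe_grip, leave any that is blue or pink; of the rest the larger one is meant.

How it is judged:
By the outcome, as a careful person would: the job done as asked, in the order asked, and still so for the second after the job is handed in, with the robot touching nothing.
It also fails if it takes over 35 s, if anything falls off the work surface, if the arm or the gripper's body presses on something with over 40 N, if the wrist force passes 120 N, or if a joint passes its speed limit or range.

## Robot

A 6-joint arm with a two-finger parallel gripper is mounted at the origin on the work surface. World frame = base frame: x ahead of the robot, y to its left, z up, the work surface at z = 0. Lengths are in mm, angles in rad, forces in N, time in s.
With the tool pointing down it reaches from about 400 to 925 mm from the base axis. Payload 12.5 kg.
Tool frame: the origin (TCP) lies on the centre line of the jaws, within the pads' length; the fingertips stand 8 mm ahead of it and the grasp point (between the pads) lies 11 mm behind it; z points along the fingers, x is the direction in which the jaws open and shut, and the axes are right-handed (so a half turn about z gives the same grasp; the last joint's range is limited). The gripper opens to 95 mm and grips with 3 to 60 N. Pads are 20 mm wide; open, the fingers measure 119 mm over their backs; the gripper's body (75 mm by 180 mm) begins 59 mm behind the grasp point.
Start: joints at [-1.292, 0.491, 1.559, -0, 1.092, -0.106], TCP at [234.632, -579.304, 222.661] pointing down, gripper open.
Joint ranges: [-3.1, 3.1], [-0.84, 2.19], [0.05, 2.79], [-1.13, 4.28], [0.06, 2.93], [-2.69, 2.69]. Speed limits (rad/s): [2.22, 2.22, 2.79, 3.14, 3.14, 3.14].

## Interface

Orientations are given as [roll, pitch, yaw] about the fixed x, y, z axes, in that order (R = Rz(yaw) Ry(pitch) Rx(roll)).
In Python, from cell import env gives the robot as it stands. The module is installed in compiled form; this text tells all that it offers.
- The arm moves only by the tool send_rows, never from a script. Its argument "moves" is a list that holds one entry, the list of rows, each a list of 6 numbers: the shift along the tool's x, y, z as a fraction of full scale, then the turn, a rotation vector about the tool's x, y, z as a fraction of full scale. A call has 1 to 12 rows; each row is the pose to reach, as a shift and turn from the pose commanded when the call began, along the tool's axes at that moment; what a row does not reach only later rows make up. Full scale, the value 1, is 0.3 m for a shift and 90 degrees for a turn. A row lasts 1/12 s, in which the tool goes at most 41.7 mm and 7.16 degrees, less where a joint would pass 70% of its speed; a pose out of reach is approached as far as the arm can. A call with a number of a shift or a turn outside -1 to 1 is refused whole. A call with a gripper value outside its range is refused whole. "grip" is the gripper's target within -1 to 1 (shut at 1, half-way at 0, fully open at -1), set as the call begins (left out, the last holds). The fingers move at their own pace and stop on an object; the grip force is fixed at half the most. Time passes only in rows, so rows that repeat a pose let the fingers close. It gives the time, the measured TCP pose, the force and the opening at its end, in the units of the state.
- env.state(): the state, without advancing time (a new reading comes with each control period).
- env.read_camera(name): name is "side" or "top" or "wrist"; returns a dict with "image" (400x640x3 uint8, red, green, blue), "mtx" (3x3 intrinsics, pixels), "T" (4x4, takes a point from camera to world coordinates); the wrist camera has in their place "mount" (4x4, takes a point from camera to tool coordinates, whose origin is the TCP and whose axes are the tool frame's). Camera axes: x right, y up, looking along -z (the intrinsics and any distortion apply to the point x, -y, -z); pixel columns grow to the right and rows downward; lengths in mm; the calibration is good to about 2 mm. A picture is of the moment at which its call begins: read the wrist's pose just before it. There is no depth.
- env.job_done(): hands the job in, once; it reports no verdict.
Trained networks look in the newest picture that a camera, given by its name, has taken for a name from the list of things; names that differ only in an ending like _2 or _b are one class to them, and where a whole thing is asked for, a point or a joint stands for the part that bears it (a point fixed in the world has none). Each returns a list of dicts, best first, with "confidence" (0 to 1); they miss things now and then, are a little off and sometimes report something else, mostly with a low value. They report only what shows in the picture. A call takes as long as a camera call. They do not tell look-alikes from the thing itself.
- env.look_for(camera, thing): "xy" ([column, row] in pixels, amid what is visible of it).
- env.outline_of(camera, thing): "region" (400x640 bool, what is visible of it) and "xy" ([column, row] in pixels, amid what is visible of it).
The state is a dict: "t": time; "joints": joint angles; "qvel": joint speeds; "tau": joint torques, N m; "eef_pos": TCP position; "tcp_rot": TCP orientation; "ft_force": force on the tool from outside, world axes, zero at the start; "moment": the same for the moment, N m; "opening": opening from 0.0 (shut) to 1.0 (fully open).
Only numpy, scipy, OpenCV 4.12 (cv2) and the standard library are available. Lean on these libraries where they do the work, as an engineer would, in place of code of your own. Each camera call takes 0.05 s, during which the arm holds its last target. There are 200 camera calls.

## Working session

There is one attempt and no reset: what is moved stays moved. The work goes in short steps, Python scripts to look and compute and a tool call to move; the robot and the scene stay as the last step left them, time stands still between calls to the robot, and variables do not carry over. Pictures are saved under pics/ and viewed, about 8 in all and at most 12, crops included, and the job is handed in when it is done.

Besides the shell and the picture viewer there is one more tool, called after "Emit:" in YAML: its name, and indented under it one key for each argument. send_rows: Moves the arm, as the interface text tells. Its arguments: {"type":"object","properties":{"moves":{"type":"array","items":{"type":"array","items":{"type":"array","items":{"type":"number"}}}},"grip":{"type":"number"}},"required":["moves"]}

```bash
mkdir -p pics; cat > h.py <<'E'
import numpy as np, cv2
from cell import env
def ray(c,px):
    K=np.array(c["mtx"],float);T=np.array(c["T"],float)
    d=np.linalg.inv(K)@np.array([px[0],px[1],1.]);d=np.array([d[0],-d[1],-d[2]])
    return T[:3,3],T[:3,:3]@d
def onz(c,px,z):
    o,d=ray(c,px);return o+d*(z-o[2])/d[2]
def proj(c,p):
    T=np.array(c["T"],float);q=T[:3,:3].T@(np.array(p,float)-T[:3,3]);q=np.array([q[0],-q[1],-q[2]])
    u=np.array(c["mtx"])@q;return u[:2]/u[2]
def wristT(c,s):
    from scipy.spatial.transform import Rotation as R
    W=np.eye(4);W[:3,:3]=R.from_euler('xyz',s["tcp_rot"]).as_matrix();W[:3,3]=s["eef_pos"]
    c["T"]=W@np.array(c["mount"]);return c
def save(n,im,f=1):
    im=cv2.resize(im,None,fx=f,fy=f,interpolation=cv2.INTER_CUBIC);cv2.imwrite("pics/"+n,im[:,:,::-1])
E
python3 - <<'E'
from h import *
s=env.state();print(s)
ims=[]
for n in("top","side"):
    c=env.read_camera(n);print(n,c.keys(),np.round(c["mtx"],1).tolist(),np.round(c["T"],2).tolist())
    save(n+"1.png",c["image"])
    for t in("probe_grip","probe_catch","tall_post"):
        print(t,[(np.round(d["xy"],1).tolist(),round(d["confidence"],2),np.round(onz(c,d["xy"],48 if 'grip' in t else 20)).tolist()) for d in env.look_for(n,t)[:5]])
E
```

```text
{'t': 0.0, 'joints': array([-1.29162154e+00,  4.91573242e-01,  1.55947655e+00,  1.86864677e-05,
        1.09169878e+00, -1.05608703e-01]), 'qvel': array([-0.00084867, -0.00018174, -0.00057097,  0.00181506,  0.00023302,
        0.00102389]), 'tau': array([-3.41326857e-03, -6.12652016e+01, -2.58184719e+01,  6.91384356e-02,
        4.81949409e-02, -1.41122696e-04]), 'eef_pos': array([ 234.5506118 , -579.05263382,  222.04391193]), 'tcp_rot': array([-3.14145432e+00,  1.14773206e-03, -1.18602138e+00]), 'ft_force': array([-0.00578754, -0.38044829,  0.55029612]), 'moment': array([-0.0356584 , -0.04998565,  0.00968277]), 'opening': 0.9993587678252424}
top dict_keys(['image', 'mtx', 'T']) [[380.7, 0.0, 317.0], [0.0, 380.7, 201.6], [0.0, 0.0, 1.0]] [[0.02, 0.99, -0.12, 481.7], [-1.0, 0.02, -0.0, -69.67], [-0.0, 0.12, 0.99, 694.62], [0.0, 0.0, 0.0, 1.0]]
probe_grip [([239.6, 281.9], 0.93, [421.0, 59.0, 48.0]), ([363.8, 283.3], 0.81, [423.0, -149.0, 48.0]), ([302.7, 255.7], 0.72, [467.0, -46.0, 48.0]), ([377.8, 212.6], 0.64, [542.0, -172.0, 48.0])]
probe_catch [([361.7, 281.3], 0.93, [424.0, -148.0, 20.0]), ([297.8, 254.6], 0.86, [468.0, -36.0, 20.0]), ([379.0, 211.8], 0.79, [546.0, -179.0, 20.0]), ([241.3, 284.5], 0.61, [414.0, 61.0, 20.0])]
tall_post [([324.0, 157.9], 0.56, [642.0, -79.0, 20.0])]
side dict_keys(['image', 'mtx', 'T']) [[502.0, 0.0, 318.0], [0.0, 502.0, 200.6], [0.0, 0.0, 1.0]] [[1.0, 0.06, -0.08, 498.02], [-0.1, 0.51, -0.85, -787.31], [-0.01, 0.86, 0.51, 486.04], [0.0, 0.0, 0.0, 1.0]]
probe_grip [([239.3, 185.2], 0.91, [428.0, 12.0, 48.0]), ([309.6, 263.9], 0.87, [535.0, -229.0, 48.0]), ([231.1, 249.7], 0.77, [424.0, -183.0, 48.0]), ([261.1, 217.3], 0.61, [467.0, -99.0, 48.0])]
probe_catch [([315.2, 263.3], 0.88, [546.0, -193.0, 20.0]), ([237.4, 185.7], 0.84, [420.0, 62.0, 20.0]), ([232.1, 250.7], 0.78, [421.0, -147.0, 20.0])]
tall_post []
```

View pics/top1.png

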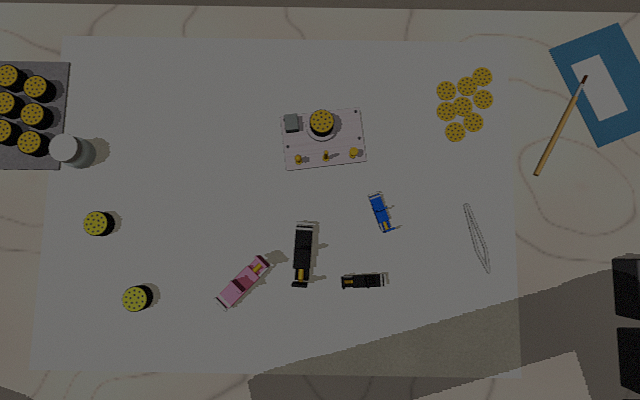

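View pics/side1.png

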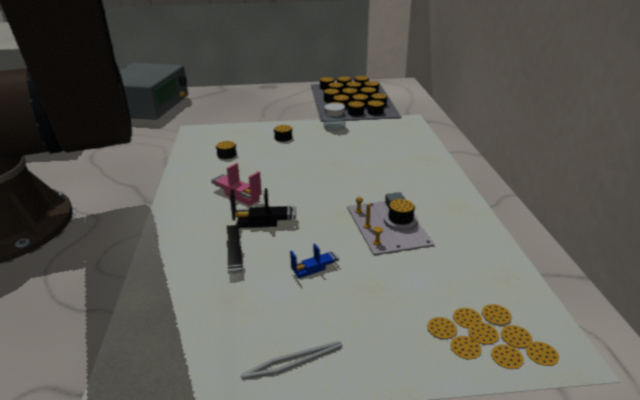

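The top view shows the candidates: black (303,255), smaller black (362,281), pink (243,281) and blue (380,212). The larger black one at (303,255) fits. The stand is at (323,140), with posts near (300,159), (325,157) and (354,153); the middle one looks tall and headless. I'll confirm with a crop.

```bash
python3 - <<'E'
from h import *
a=env.read_camera("top")["image"][100:300,270:400];b=env.read_camera("side")["image"][170:280,210:440]
A=cv2.resize(a,None,fx=3,fy=3,interpolation=3);B=cv2.resize(b,None,fx=1.78,fy=1.78,interpolation=3)
A=np.clip(A*1.8,0,255).astype('uint8');B=np.clip(B*1.8,0,255).astype('uint8')
o=np.zeros((600,800,3),'uint8');o[:600,:390]=A;o[:B.shape[0],390:390+B.shape[1]]=B[:, :410];save("crop1.png",o)
E
```

```text
(no output)
```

View pics/crop1.png

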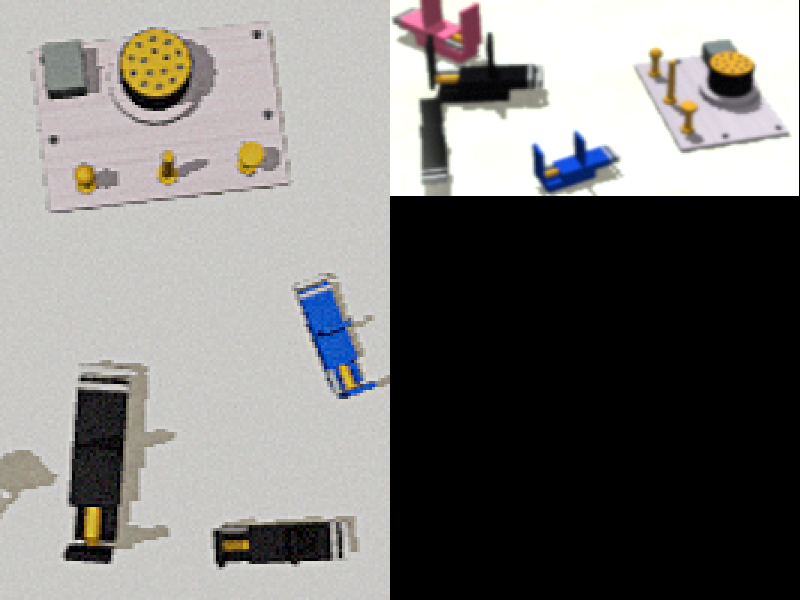

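```bash
cat >> h.py <<'E'
from scipy.spatial.transform import Rotation as R
def go(p,yaw,frac=1.):
    s=env.state();W=R.from_euler('xyz',s["tcp_rot"])
    d=W.inv().apply(np.array(p,float)-s["eef_pos"])*frac
    G=R.from_euler('xyz',[np.pi,0,yaw]);rv=(W.inv()*G).as_rotvec()*frac
    print("row",np.round(d/300,4).tolist(),np.round(rv/(np.pi/2),4).tolist(),"rows>=",round(np.linalg.norm(d)/41.7,1),round(np.linalg.norm(rv)/.125,1))
E
python3 - <<'E'
from h import *
go([510,-50,340],-0.03,.5)
c=env.read_camera("wrist");print(np.round(c["mount"],3).tolist(),c["mtx"].tolist())
E
```

```text
row [-0.6453, -0.7565, -0.1956] [-0.0, 0.0, -0.368] rows>= 7.3 4.6
[[1.0, -0.0, -0.0, -0.054], [-0.0, -0.955, -0.297, -84.166], [-0.0, 0.297, -0.955, -161.833], [0.0, 0.0, 0.0, 1.0]] [[341.96650469612865, 0.0, 317.27991864482567], [0.0, 341.96650469612865, 206.36196897744668], [0.0, 0.0, 1.0]]
```

Emit:
send_rows:
  moves:
    - [[-0.645,-0.757,-0.02,0,0,-0.368],[-0.645,-0.757,-0.02,0,0,-0.368],[-0.645,-0.757,-0.02,0,0,-0.368],[-0.645,-0.757,-0.02,0,0,-0.368],[-0.645,-0.757,-0.02,0,0,-0.368],[-0.645,-0.757,-0.02,0,0,-0.368],[-0.645,-0.757,-0.02,0,0,-0.368],[-0.645,-0.757,-0.02,0,0,-0.368],[-0.645,-0.757,-0.02,0,0,-0.368]]
  grip: -1

```text
t: 1.3
eef_pos: [373.5, -312.9, 229.1]
tcp_rot: [3.141, -0.001, -0.604]
ft_force: [-0.3, -0.2, 0.5]
opening: 0.995
```

```bash
python3 - <<'E'
from h import *
print(env.state()["eef_pos"],env.state()["t"])
go([510,-50,230],-0.03)
E
```

```text
[ 373.46167043 -312.88412972  229.11718997] 1.3
row [-0.1234, -0.9797, -0.0032] [0.0002, -0.0005, -0.3656] rows>= 7.1 4.6
```

Emit:
send_rows:
  moves:
    - [[-0.123,-0.98,0,0,0,-0.366],[-0.123,-0.98,0,0,0,-0.366],[-0.123,-0.98,0,0,0,-0.366],[-0.123,-0.98,0,0,0,-0.366],[-0.123,-0.98,0,0,0,-0.366],[-0.123,-0.98,0,0,0,-0.366],[-0.123,-0.98,0,0,0,-0.366],[-0.123,-0.98,0,0,0,-0.366],[-0.123,-0.98,0,0,0,-0.366],[-0.123,-0.98,0,0,0,-0.366],[-0.123,-0.98,0,0,0,-0.366]]

```text
t: 2.22
eef_pos: [509.8, -54.0, 228.5]
tcp_rot: [3.141, 0.0, -0.035]
ft_force: [0.4, 0.4, 0.1]
opening: 1.002
```

```bash
python3 - <<'E'
from h import *
s=env.state();print(s["eef_pos"],s["tcp_rot"])
c=wristT(env.read_camera("wrist"),s)
im=np.clip(c["image"]*1.6,0,255).astype('uint8')
np.savez("w1.npz",image=c["image"],mtx=c["mtx"],T=c["T"])
save("w1.png",im,1.25)
for t in("probe_grip","probe_catch","tall_post"):
    print(t,[(np.round(d["xy"],1).tolist(),round(d["confidence"],2),np.round(onz(c,d["xy"],48 if 'grip' in t else 20)).tolist()) for d in env.look_for("wrist",t)[:5]])
E
```

```text
[509.82550366 -53.97358583 228.49341597] [ 3.14129882e+00  3.08143444e-04 -3.46981056e-02]
probe_grip [([279.2, 174.2], 0.94, [471.0, -41.0, 48.0]), ([221.8, 69.4], 0.94, [424.0, 61.0, 48.0]), ([247.9, 260.5], 0.9, [430.0, -136.0, 48.0]), ([350.7, 280.0], 0.66, [543.0, -164.0, 48.0])]
probe_catch [([250.9, 260.9], 0.96, [427.0, -150.0, 20.0]), ([276.0, 173.3], 0.94, [464.0, -45.0, 20.0]), ([225.2, 71.7], 0.93, [420.0, 61.0, 20.0]), ([348.9, 279.1], 0.86, [544.0, -179.0, 20.0])]
tall_post [([439.2, 200.7], 0.53, [646.0, -83.0, 20.0])]
```

View pics/w1.png

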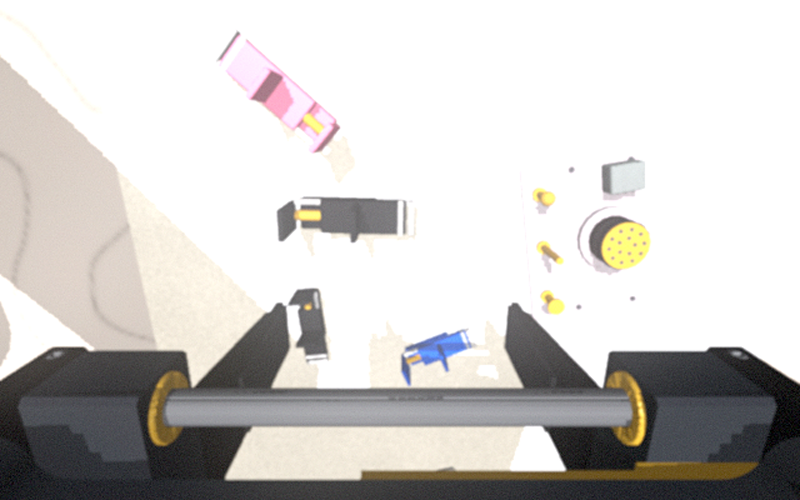

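Wrist view (1.25x): the target probe runs from the tail (287,222) to the nose (408,217), nose toward +x. The tall post has its base at (541,246) and top at (562,262), in the middle between two headed posts at (545,197) and (553,302). Next I'll measure on an enlarged crop.

```bash
python3 - <<'E'
from h import *
c=dict(np.load("w1.npz"));im=c["image"]
a=im[148:203,215:340];b=im[135:260,415:485]
A=cv2.resize(a,None,fx=5,fy=5,interpolation=3);B=cv2.resize(b,None,fx=2.5,fy=2.5,interpolation=3)
o=np.zeros((595,640,3),'uint8');o[:275,:625]=np.clip(A*1.5,0,255);o[280:280+B.shape[0],:B.shape[1]]=np.clip(B*1.3,0,255)
t=cv2.resize(dict(np.load("w1.npz"))["image"][180:220,420:460],None,fx=7.5,fy=7.5,interpolation=3);o[280:580,200:500]=t
save("crop2.png",o)
E
```

```text
(no output)
```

View pics/crop2.png

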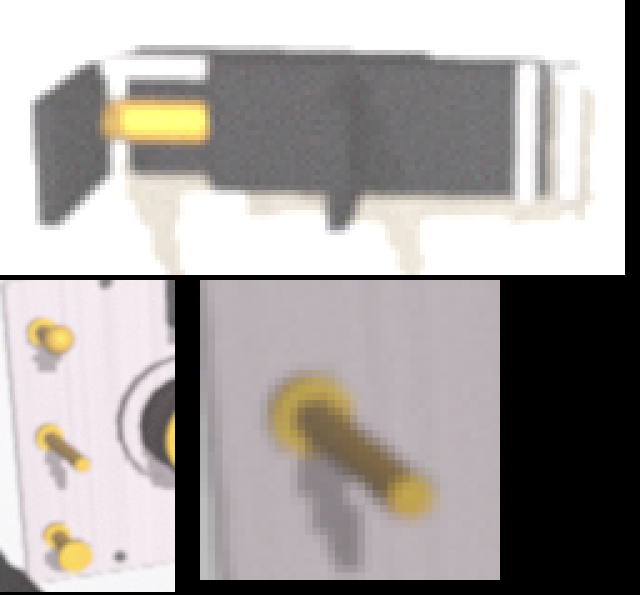

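The crop gives the tall post's top at px (448.0,208.8) and base at (434.9,197.6). The probe shows rear-paddle top corners, a white nose strip and the hook bar. Computing positions now.

```bash
python3 - <<'E'
from h import *
c=dict(np.load("w1.npz"))
P=lambda x,y:(215+x/5-.4,148+y/5-.4)
S=lambda x,y:(415+x/2.5-.3,135+(y-280)/2.5-.3)
for n,p,z in[("top50",(447.6,208.4),50),("base",(434.5,197.2),6),("f1",S(41,331),6),("f3",S(55,536),6),("f2",S(47,436),6),("h1",S(60,339),36),("h3",S(74,555),36),
 ("rear top L",P(35,100),64),("rear top R",P(40,225),64),("nose L",P(538,62),26),("nose R",P(538,198),26),("bar L",P(583,65),26),("bar R",P(585,205),26),("frontpad topR",P(340,230),64),("body rearR",P(210,188),26),("body rearL",P(210,52),26),("body frontR",P(512,194),26),("body frontL",P(512,62),26)]:
    print(n,np.round(onz(c,p,z),1))
# probe outlines in top and side for cross-check
for n in("top","side","wrist"):
    s=env.state();k=env.read_camera(n)
    if n=="wrist":wristT(k,s)
    r=[d for d in env.outline_of(n,"probe_grip")]
    for d in r:
        q=onz(k,d["xy"],26)
        if abs(q[0]-470)<40 and abs(q[1]+45)<50:
            m=d["region"];pts=np.argwhere(m)[:,::-1].astype(np.float32);print(n,d["xy"],d["confidence"],m.sum(),np.round(cv2.fitLine(pts,2,0,.01,.01).ravel(),3),np.round(q))
            cv2.imwrite(f"pics/m_{n}.png",m.astype('uint8')*255)
E
```

```text
top50 [644.7 -82.4  50. ]
base [645.4 -82.7   6. ]
f1 [638.3 -33.2   6. ]
f3 [ 651.5 -133.     6. ]
f2 [644.3 -82.5   6. ]
h1 [636.6 -31.9  36. ]
h3 [ 649.8 -129.8   36. ]
rear top L [418.1 -28.8  64. ]
rear top R [416.1 -53.8  64. ]
nose L [515.6 -31.2  26. ]
nose R [514.7 -61.2  26. ]
bar L [525.3 -32.2  26. ]
bar R [525.  -63.1  26. ]
frontpad topR [475.2 -56.8  64. ]
body rearR [443.  -56.5  26. ]
body rearL [445.6 -26.7  26. ]
body frontR [509.1 -60.1  26. ]
body frontL [510.1 -31.   26. ]
side [262.4, 216.7] 0.89 1256 [9.99000e-01 4.00000e-02 2.60252e+02 2.13573e+02] [468. -63.  26.]
wrist [279.7, 175.2] 0.95 3085 [1.00000e+00 1.10000e-02 2.75996e+02 1.73820e+02] [469. -45.  26.]
```

Checks: the post is at (645.0,-82.6), and its top and base agree within 1 mm. The row spacing measures 100.7 mm against 100, so row yaw is +0.132. The probe measures 108 mm against 109, so grip is ≈ (447.7,-42.8) and yaw is -0.06.

```bash
python3 - <<'E'
from h import *
go([447.7,-42.8,100],-0.06)
E
```

```text
row [-0.2091, -0.0253, 0.4288] [0.0001, -0.0001, 0.0171] rows>= 3.4 0.2
```

Emit:
send_rows:
  moves:
    - [[-0.209,-0.025,0.2,0,0,0.017],[-0.209,-0.025,0.3,0,0,0.017],[-0.209,-0.025,0.429,0,0,0.017],[-0.209,-0.025,0.429,0,0,0.017],[-0.209,-0.025,0.429,0,0,0.017],[-0.209,-0.025,0.429,0,0,0.017],[-0.209,-0.025,0.429,0,0,0.017]]

```text
t: 3.3
eef_pos: [448.9, -43.0, 101.1]
tcp_rot: [3.141, -0.002, -0.06]
ft_force: [-0.2, 0.7, -0.2]
opening: 1.001
```

```bash
python3 - <<'E'
from h import *
s=env.state();print(s["eef_pos"],s["tcp_rot"])
go([447.7,-42.8,38.5],-0.06)
c=wristT(env.read_camera("wrist"),s)
im=np.clip(c["image"]*1.6,0,255).astype('uint8')
for p in([0,0,48],[-31,0,64],[-31,13,64],[-31,-13,64],[31,13,64],[31,-13,64],[71,0,26],[71,15,26],[71,-15,26]):
    a=-.06;q=[447.7+np.cos(a)*p[0]-np.sin(a)*p[1],-42.8+np.sin(a)*p[0]+np.cos(a)*p[1],p[2]]
    cv2.circle(im,tuple(int(round(v)) for v in proj(c,q)),2,(255,0,0),-1)
save("w2.png",im,1.25)
E
```

```text
[448.92324061 -42.99584164 101.11348012] [ 3.14119002e+00 -1.83454909e-03 -5.96501177e-02]
row [-0.0045, -0.0005, 0.2087] [0.0003, -0.0012, 0.0002] rows>= 1.5 0.0
```

View pics/w2.png

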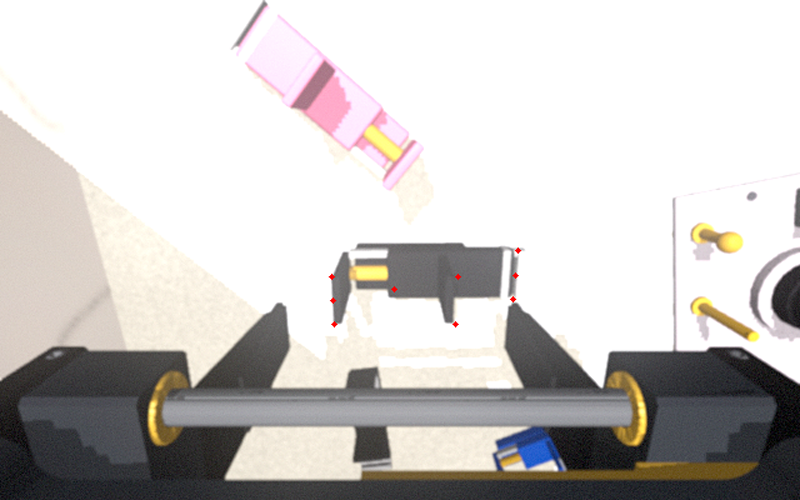

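The model marks fall on the rear paddle corners (333,276)-(335,323), the front paddle and the nose (515,275), so the pose is confirmed. Descending.

Emit:
send_rows:
  moves:
    - [[-0.004,0,0.12,0,0,0],[-0.004,0,0.209,0,0,0],[-0.004,0,0.209,0,0,0],[-0.004,0,0.209,0,0,0],[-0.004,0,0.209,0,0,0],[-0.004,0,0.209,0,0,0]]

```text
t: 3.85
eef_pos: [447.3, -42.8, 38.9]
tcp_rot: [3.141, -0.002, -0.06]
ft_force: [-0.9, -0.8, -0.8]
opening: 0.999
```

Emit:
send_rows:
  moves:
    - [[0,0,0,0,0,0],[0,0,0,0,0,0],[0,0,0,0,0,0],[0,0,0,0,0,0],[0,0,0,0,0,0],[0,0,0,0,0,0],[0,0,0,0,0,0],[0,0,0,0,0,0],[0,0,0,0,0,0],[0,0,0,0,0,0],[0,0,0,0,0,0],[0,0,0,0,0,0]]
  grip: 1

```text
t: 4.85
eef_pos: [447.0, -42.8, 37.5]
tcp_rot: [3.141, -0.001, -0.06]
ft_force: [2.6, -0.1, 5.3]
opening: 0.434
```

```bash
python3 - <<'E'
from h import *
s=env.state();print(s["eef_pos"],s["tcp_rot"],s["opening"]*95,s["ft_force"])
E
```

```text
[446.95828009 -42.81768445  37.4804413 ] [ 3.14129499e+00 -1.10920316e-03 -5.97602384e-02] 41.24392922657669 [ 2.59879495 -0.11121974  5.28741912]
```

```bash
python3 - <<'E'
from h import *
go([447,-42.8,95],-0.06)
go([573.4,-90.1,95],0.132)
E
```

```text
row [0.0003, -0.0, -0.1917] [0.0002, -0.0007, 0.0002] rows>= 1.4 0.0
row [0.4303, 0.1322, -0.1912] [0.0003, -0.0007, -0.1221] rows>= 3.5 1.5
```

Emit:
send_rows:
  moves:
    - [[0,0,-0.06,0,0,0],[0,0,-0.13,0,0,0],[0,0,-0.192,0,0,0],[0.07,0.02,-0.192,0,0,-0.03],[0.15,0.05,-0.192,0,0,-0.06],[0.23,0.08,-0.192,0,0,-0.09],[0.31,0.1,-0.192,0,0,-0.122],[0.38,0.12,-0.192,0,0,-0.122],[0.43,0.132,-0.192,0,0,-0.122],[0.43,0.132,-0.192,0,0,-0.122],[0.43,0.132,-0.192,0,0,-0.122],[0.43,0.132,-0.192,0,0,-0.122]]

```text
t: 5.85
eef_pos: [571.6, -89.5, 94.3]
tcp_rot: [-3.141, 0.002, 0.132]
ft_force: [-0.4, -0.0, -1.7]
opening: 0.434
```

```bash
python3 - <<'E'
from h import *
s=env.state();print(s["eef_pos"],s["tcp_rot"],s["opening"]*95,s["ft_force"])
c=wristT(env.read_camera("wrist"),s)
np.savez("w3.npz",image=c["image"],mtx=c["mtx"],T=c["T"])
im=np.clip(c["image"]*1.6,0,255).astype('uint8')
def mk(q,col):cv2.circle(im,tuple(int(round(v)) for v in proj(c,q)),1,col,-1)
mk([645,-82.6,50],(255,0,0));mk([645,-82.6,6],(255,0,0))
a=.132
for p in([82,-2],[71,15],[71,-15],[93,12],[93,-17]):
    u=p[0]-10;z=26+s["eef_pos"][2]-37.5
    mk([s["eef_pos"][0]+np.cos(a)*u-np.sin(a)*p[1],s["eef_pos"][1]+np.sin(a)*u+np.cos(a)*p[1],z],(0,255,0))
save("w3.png",im[130:300,240:500],3)
E
```

```text
[571.64147649 -89.51774448  94.27128508] [-3.14084994e+00  2.02276360e-03  1.31995830e-01] 41.24357810255698 [-0.37424813 -0.04314187 -1.73932265]
```

View pics/w3.png

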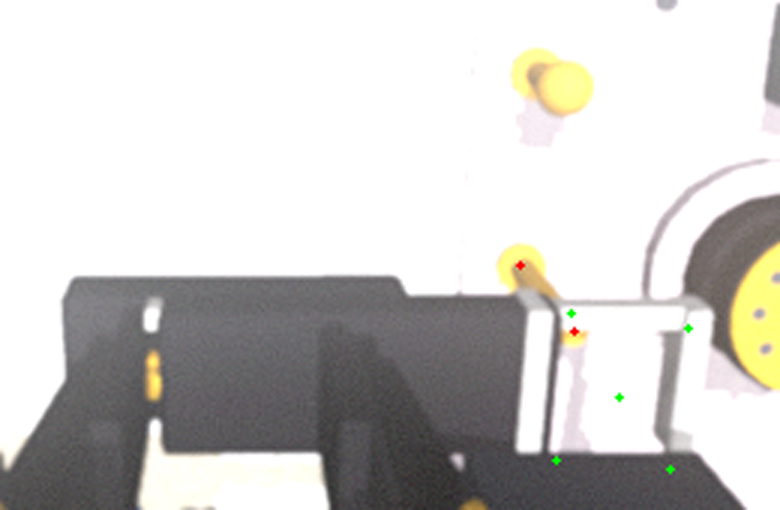

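The hook is fully out: nose edge at (553,375) and bar at (690,375) in the crop. The model's catch mark at (619,397) is centred between them. The probe appears about 1.5 mm further to +y than modelled, so I'll trim by that and lower.

```bash
python3 - <<'E'
from h import *
go([573.2,-91.2,90],0.132)
E
```

```text
row [0.0042, 0.0062, 0.015] [-0.0004, 0.001, 0.0] rows>= 0.1 0.0
```

Emit:
send_rows:
  moves:
    - [[0.004,0.006,0.015,0,0.001,0],[0.004,0.006,0.015,0,0.001,0],[0.004,0.006,0.015,0,0.001,0],[0.004,0.006,0.015,0,0.001,0],[0.004,0.006,0.015,0,0.001,0]]

```text
t: 6.32
eef_pos: [574.3, -91.5, 90.4]
tcp_rot: [3.141, -0.002, 0.132]
ft_force: [-0.1, -0.4, -2.2]
opening: 0.435
```

```bash
python3 - <<'E'
from h import *
s=env.state();print(s["eef_pos"],s["tcp_rot"])
go([573.2,-91.2,60],0.132)
go([573.2,-91.2,38.5],0.132)
E
```

```text
[574.2806427  -91.52138927  90.42066245] [ 3.14146770e+00 -1.62738598e-03  1.31905195e-01]
row [-0.0036, -0.0015, 0.1014] [0.0001, -0.001, -0.0001] rows>= 0.7 0.0
row [-0.0037, -0.0016, 0.1731] [0.0001, -0.001, -0.0001] rows>= 1.2 0.0
```

Emit:
send_rows:
  moves:
    - [[-0.002,-0.001,0.04,0,-0.001,0],[-0.002,-0.001,0.08,0,-0.001,0],[-0.002,-0.001,0.105,0,-0.001,0],[-0.002,-0.001,0.105,0,-0.001,0],[-0.002,-0.001,0.105,0,-0.001,0],[-0.002,-0.001,0.105,0,-0.001,0]]

```text
t: 6.82
eef_pos: [573.9, -91.4, 59.0]
tcp_rot: [3.141, -0.0, 0.132]
ft_force: [1.2, 0.0, -1.2]
opening: 0.437
```

```bash
python3 - <<'E'
from h import *
s=env.state();print(s["eef_pos"],s["tcp_rot"],s["ft_force"])
go([573.2,-91.2,38.5],0.132)
c=wristT(env.read_camera("wrist"),s)
im=np.clip(c["image"]*1.6,0,255).astype('uint8')
save("w4.png",im[130:300,240:500],3)
E
```

```text
[573.93305688 -91.36205349  58.95663808] [ 3.14140939e+00 -1.99518795e-04  1.31954984e-01] [ 1.20144746  0.03537726 -1.22851366]
row [-0.0024, -0.0009, 0.0682] [0.0001, -0.0001, -0.0] rows>= 0.5 0.0
```

View pics/w4.png

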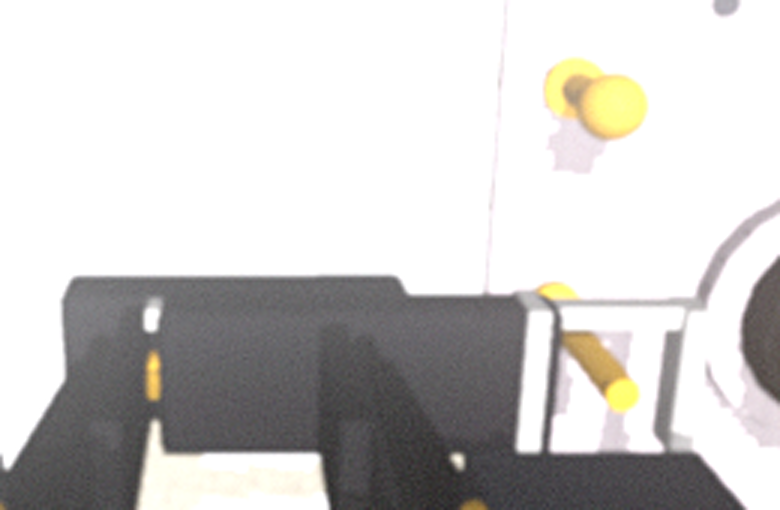

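The post top at (620,395) sits midway between nose (553) and bar (690), inside the hook. Lowering to the mat.

Emit:
send_rows:
  moves:
    - [[-0.002,-0.001,0.03,0,0,0],[-0.002,-0.001,0.055,0,0,0],[-0.002,-0.001,0.068,0,0,0],[-0.002,-0.001,0.068,0,0,0],[-0.002,-0.001,0.068,0,0,0],[-0.002,-0.001,0.068,0,0,0]]

```text
t: 7.37
eef_pos: [573.1, -91.1, 38.1]
tcp_rot: [-3.142, 0.0, 0.132]
ft_force: [0.1, -0.4, -1.1]
opening: 0.432
```

```bash
python3 - <<'E'
from h import *
s=env.state();print(s["eef_pos"],s["tcp_rot"],s["ft_force"],s["opening"])
c=env.read_camera("side")
im=np.clip(c["image"]*1.6,0,255).astype('uint8')
save("s2.png",im[170:280,300:440],5)
E
```

```text
[573.08653343 -91.08734342  38.12838387] [-3.14156991e+00  2.62395065e-04  1.31928200e-01] [ 0.08807715 -0.37227842 -1.08399774] 0.43193580112716046
```

View pics/s2.png

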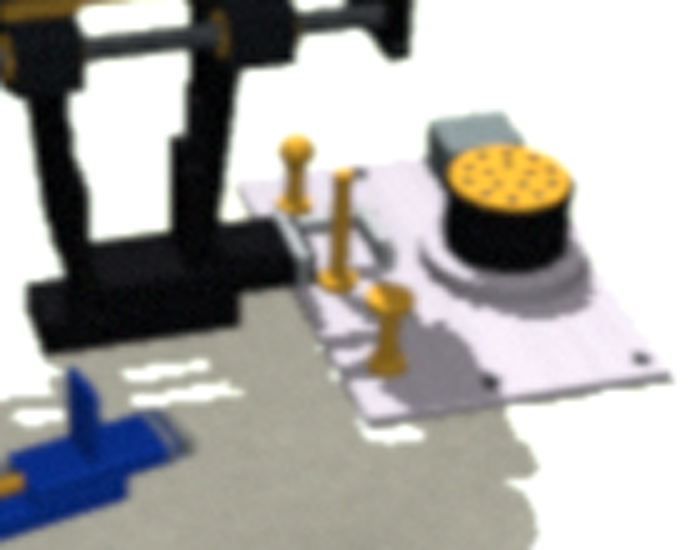

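The side view shows the tall post (340,230) between hook and nose. The force still reads as carrying the probe, so I'll lower another ~1 mm until it touches.

Emit:
send_rows:
  moves:
    - [[0,0,0.002,0,0,0],[0,0,0.003,0,0,0],[0,0,0.003,0,0,0],[0,0,0.003,0,0,0],[0,0,0.003,0,0,0]]

```text
t: 7.83
eef_pos: [573.1, -91.1, 37.5]
tcp_rot: [3.141, -0.0, 0.132]
ft_force: [-0.2, -0.3, -2.1]
opening: 0.434
```

Emit:
send_rows:
  moves:
    - [[0,0,0.002,0,0,0],[0,0,0.003,0,0,0],[0,0,0.003,0,0,0],[0,0,0.003,0,0,0],[0,0,0.003,0,0,0]]

```text
t: 8.25
eef_pos: [573.2, -91.1, 37.3]
tcp_rot: [3.141, -0.0, 0.132]
ft_force: [-2.5, 0.6, 7.3]
opening: 0.434
```

Emit:
send_rows:
  moves:
    - [[0,0,0,0,0,0],[0,0,0,0,0,0],[0,0,0,0,0,0],[0,0,0,0,0,0],[0,0,0,0,0,0],[0,0,0,0,0,0],[0,0,0,0,0,0],[0,0,0,0,0,0],[0,0,0,0,0,0],[0,0,0,0,0,0],[0,0,0,0,0,0]]
  grip: -0.7

```text
t: 9.17
eef_pos: [573.1, -91.1, 36.6]
tcp_rot: [3.142, 0.0, 0.132]
ft_force: [-0.0, 0.2, 0.3]
opening: 0.848
```

```bash
python3 - <<'E'
from h import *
s=env.state();print(s["eef_pos"],s["ft_force"],s["opening"]*95)
c=wristT(env.read_camera("wrist"),s)
im=np.clip(c["image"]*1.6,0,255).astype('uint8')
save("w5.png",im[110:350,180:500],2)
E
```

```text
[573.13129367 -91.10502103  36.60304489] [-0.01004951  0.22623403  0.33677024] 80.55474830269593
```

View pics/w5.png

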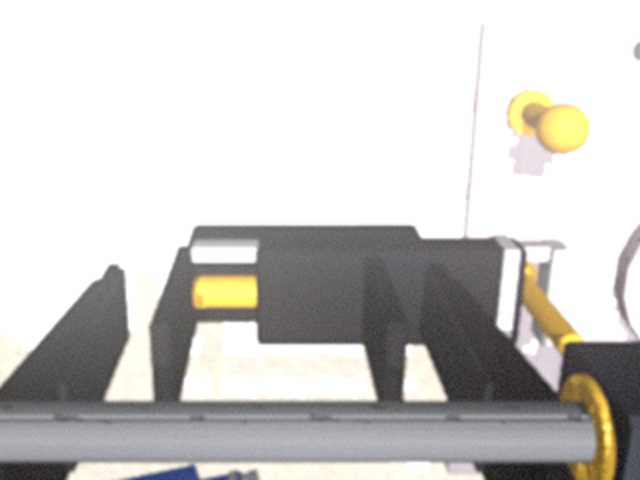

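Released: the hook at (545,270) has closed on the post and both jaws clear the paddles. Going straight up.

Emit:
send_rows:
  moves:
    - [[0,0,-0.06,0,0,0],[0,0,-0.15,0,0,0],[0,0,-0.25,0,0,0],[0,0,-0.35,0,0,0],[0,0,-0.45,0,0,0],[0,0,-0.5,0,0,0],[0,0,-0.5,0,0,0],[0,0,-0.5,0,0,0],[0,0,-0.5,0,0,0]]

```text
t: 9.97
eef_pos: [572.6, -91.0, 185.5]
tcp_rot: [-3.141, 0.001, 0.132]
ft_force: [0.6, -0.4, -0.7]
opening: 0.849
```

```bash
python3 - <<'E'
from h import *
s=env.state();print(s["eef_pos"],s["ft_force"])
a=env.read_camera("wrist")["image"][120:260,240:480];b=env.read_camera("side")["image"][170:280,270:440]
A=cv2.resize(a,(600,350),interpolation=3);B=cv2.resize(b,(380,246),interpolation=3)
o=np.zeros((600,600,3),'uint8');o[:350]=np.clip(A*1.5,0,255);o[354:,:380]=np.clip(B*1.6,0,255);save("fin.png",o)
E
```

```text
[572.62944013 -90.96976034 185.54912783] [ 0.61246561 -0.43935246 -0.71726785]
```

View pics/fin.png

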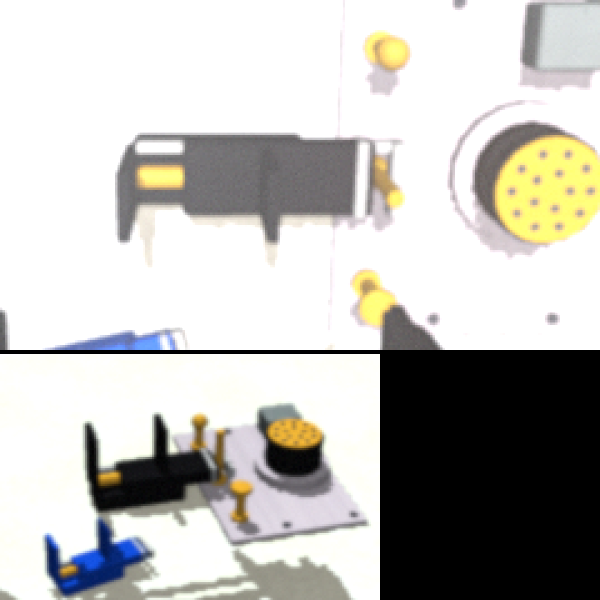

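The probe stands flat and the hook is shut on the tall post at (385,180). Its axis lines up with the stand and the arm is clear, so I'm handing in.

```bash
python3 -c "
from h import *
print(env.job_done())"
```

```text
the job is handed in; nothing more can be done
None
```

The probe is clipped to the tall plain post and standing flat on the mat, and I handed the job in at about 10 s of the 35 s allowed.

I gripped the larger black probe by its paddles along its x axis. The jaws stopped at 41 mm (42 mm expected when fully pressed), and the wrist picture showed the hook fully out. I turned the probe to the stand's axis at yaw 0.132, lowered it over the tall middle post until it touched the mat at 7 N, then released and went straight up.

- **Final pictures:** the wrist and side views show the hook shut on the tall post and the short posts free. The probe stands flat and aligned with the stand, and the robot touches nothing.
- **Small disagreements:** the nose edge measured about 3 mm behind the given size. The carried probe looked about 1.5 mm off my model sideways; I trimmed that by sight before lowering.
- **Not checked:** I did not measure the plunger's final travel; I judged the hook shut from the pictures only.

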